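# Index the tube table round to the label dispenser

### The job

Index the rotary table by one hole so that the white tube standing on it comes round to the label dispenser: press the plunger's red button in with the fingertips, swing the table round by it, and let the plunger spring fully out into the next hole so that the table is locked. Do not touch the tubes on the table, pick up nothing, and leave the things standing about on the desk where they are.

Things in the scene. Friction and masses are not known exactly. Their poses are not given: they have to be found in the camera images.
- base: the rotary table's green base, fixed to the desk; origin on the table axis at desk height, x axis towards the label dispenser. On it lies a dark fixed index plate, 248 mm across, its top 56 mm above the desk, with six brass-bushed holes 60 degrees apart on a circle of 108 mm radius
- table_axis (a point): the vertical axis of the rotary table, at the platen's top face, 72 mm above the desk. The aluminium platen is 184 mm across and carries six black spigots (36 mm across, 24 mm tall) 60 degrees apart on a circle of 65 mm radius; tubes stand over them with 2 mm of play all round
- station (a point): the labelling station: the point on the platen's top face (72 mm above the desk), 65 mm from the table axis, that faces the label dispenser. A tube standing there is to be labelled next. It does not turn with the table
- plunger_top (a point): centre of the flat top of the red plunger button: a disc 36 mm across, 10 mm thick, its top 109 mm above the desk when out, 142 mm from the table axis. It rides on a steel barrel (35 mm across, top 83 mm above the desk) that two arms fix to the platen, so it travels with the table; at the start it is opposite the dispenser. Pressed straight down, it draws its pin down out of the plate's hole
- plunger (a joint): how far the button is pressed down, in m: 0 sprung out, pin in a hole; 0.016 at its stop; the pin is clear of the plate from 0.012. The spring pushes back with about 3.5 N at 0, 8 N at the stop. Let go between holes, the button stays about 0.012 down, pin rubbing under the plate, until the table is moved to a hole: there it springs out, drawing the table in from up to about 2 degrees off
- dial (a joint): angle of the platen, in rad, growing anticlockwise seen from above: 0 at the start, where the pin sits in a hole; the neighbouring holes are at +1.047 and -1.047. With the pin in a hole the table is locked to about half a degree. Freed, it turns lightly (about 1 N at the button: a pressing fingertip drags it by friction) and stays where it is left
- tube_white: the white paper-covered tube standing upright, 54 mm outside, 40 mm bore, 58 mm tall, about 60 g; origin at the centre of its underside. It stands on the rotary table, one hole (60 degrees) to the left or to the right of the station
- tube_brown: a plain brown cardboard tube standing upright, 54 mm outside, 40 mm bore, 58 mm tall, about 60 g; origin at the centre of its underside. It stands on the rotary table, one hole to the other side of the station
- tube_done: a plain brown cardboard tube standing upright, 54 mm outside, 40 mm bore, 58 mm tall, about 60 g; origin at the centre of its underside. It stands on the rotary table at the station at the start, already labelled
- tube_desk_a: a plain brown cardboard tube standing upright, 54 mm outside, 40 mm bore, 58 mm tall, about 60 g; origin at the centre of its underside. It stands on the desk, to be left alone
- tube_desk_b: a plain brown cardboard tube standing upright, 54 mm outside, 40 mm bore, 58 mm tall, about 60 g; origin at the centre of its underside. It stands on the desk, to be left alone
- tape_roll: orange ring of tape lying flat on the desk, 90 mm across, 24 mm high; origin at the centre of its underside; to be left alone
- mug: blue mug on the desk, 80 mm across, 92 mm tall, handle at +y; origin at the centre of its underside; to be left alone
- glue_stick: yellow glue stick standing on the desk, 28 mm across, 92 mm tall; origin at the centre of its underside; to be left alone
- pen_cup: black pen cup on the desk with three pens, 76 mm across, about 145 mm tall with the pens; origin at the centre of its underside; to be left alone

How it is judged:
By the outcome, as a careful person would: the job done as asked, in the order asked, and still so for the second after the job is handed in, with the robot touching nothing.
It also fails if it takes over 40 s, if anything falls off the work surface, if the arm or the gripper's body presses on something with over 40 N, if the wrist force passes 120 N, or if a joint passes its speed limit or range.

### The arm

A 6-joint arm with a two-finger parallel gripper is mounted at the origin on the work surface. World frame = base frame: x ahead of the robot, y to its left, z up, the work surface at z = 0. Lengths are in m, angles in degrees, forces in N, time in s.
With the tool pointing down it reaches from about 0.25 to 0.725 m from the base axis. Payload 9.7 kg.
Tool frame: the origin (TCP) lies on the centre line of the jaws, within the pads' length; the fingertips stand 22 mm ahead of it and the grasp point (between the pads) lies 3 mm ahead of it; z points along the fingers, y is the direction in which the jaws open and shut (so a half turn about z gives the same grasp; the last joint's range is limited). The gripper opens to 85 mm and grips with 20 to 120 N. Pads are 22 mm wide; open, the fingers measure 114 mm over their backs; the gripper's body (76 mm by 85 mm) begins 54 mm behind the grasp point. The pads swing forward as they close: fully open they stand 13 mm farther back than shut.
Start: joints at [63.942, 4.979, 10.078, 95.1, 0, 90], TCP at [0.242, 0.494, 0.253] pointing down, gripper open.
Joint ranges: [-179.16, 179.16], [-48.56, 103.87], [-65.8, 70.77], [-126.05, 130.52], [-82.76, 87.17], [-180, 180]. Speed limits (degrees/s): [127.2, 127.2, 147.25, 180, 180, 180].

### API

Orientations are given as [roll, pitch, yaw] about the fixed x, y, z axes, in that order (R = Rz(yaw) Ry(pitch) Rx(roll)).
In Python, from workcell import monitor, eyes, job gives the robot as it stands. The module is installed in compiled form; this text tells all that it offers.
- The arm moves only by the tool drive_tool, never from a script. Its argument "plan" is a list of rows, each a list of 3 entries, a list of its own where there are three numbers: the opening, from 0 (shut) to 1 (fully open), then the shift along the world's x, y, z in m, then the turn about the world's z in degrees. In form: [[gripper, [x, y, z], yaw], ...]. A call has 1 to 10 rows; each row shifts and turns the commanded pose from where the row before left it; what a row does not reach is not made up. A row lasts 1/8 s, in which the tool goes at most 62.5 mm and 10.7 degrees, less where a joint would pass 70% of its speed; a pose out of reach is approached as far as the arm can. A call is refused whole if a number of a shift passes 0.0625 or a number of a turn 10.7, either way. A call with a gripper value outside its range is refused whole. The fingers move at their own pace and stop on an object; "grip_force" is the grip in N (left out, the last holds). Time passes only in rows, so rows that do not move let the fingers close. It gives the time, the measured TCP pose, the force and the opening at its end, in the units of the state.
- monitor.get_obs(): the state, without advancing time (a new reading comes with each control period).
- eyes.camera(name): name is "scene" or "top"; returns (picture, depth): 400x640x3 uint8, red, green, blue; 400x640 float32, m along the optical axis (not along the pixel's ray), 0 where there is no reading.
- eyes.camera_params(name): a dict with "fx", "fy", "cx", "cy" (pixels), "extrinsics" (4x4, takes a point from world to camera coordinates). Camera axes: x right, y down, z forward; pixel columns grow to the right and rows downward; lengths in m; the calibration is good to about 2 mm. A picture is of the moment at which its call begins. camera_params takes no time and is no camera call.
- job.job_done(): hands the job in, once; it reports no verdict.
The state is a dict: "time": time; "q": joint angles; "qd": joint speeds; "joint_efforts": joint torques, N m; "ee_pos": TCP position; "tcp_rot": TCP orientation; "wrist_force": force on the tool from outside, world axes, zero at the start; "torque": the same for the moment, N m; "opening": finger opening in m.
Only numpy, scipy, OpenCV 4.12 (cv2) and the standard library are available. Lean on these libraries where they do the work, as an engineer would, in place of code of your own. Each camera call takes 0.05 s, during which the arm holds its last target.

## Working session

There is one attempt and no reset: what is moved stays moved. The work goes in short steps, Python scripts to look and compute and a tool call to move; the robot and the scene stay as the last step left them, time stands still between calls to the robot, and variables do not carry over. Pictures are saved under pics/ and viewed, and the job is handed in when it is done.

Besides the shell and the picture viewer there is one more tool, called after "Call:" as name(argument=value, ...), one argument or row to a line, values as JSON. drive_tool: Moves the arm, as the interface text tells. Its arguments: {"type":"object","properties":{"plan":{"type":"array","items":{"type":"array"}},"grip_force":{"type":"number"}},"required":["plan"]}

```bash
mkdir -p pics
cat > h.py <<'E'
import numpy as np,cv2
from workcell import monitor,eyes,job
def snap(n,f):
    p,d=eyes.camera(n); cv2.imwrite('pics/'+f+'.png',p[:,:,::-1]); np.savez('pics/'+f+'.npz',p=p,d=d); return p,d
def world(n,u,v,d):
    c=eyes.camera_params(n); P=np.array([(u-c['cx'])/c['fx']*d,(v-c['cy'])/c['fy']*d,d,1.0])
    return (np.linalg.inv(np.array(c['extrinsics']))@P)[:3]
def proj(n,X):
    c=eyes.camera_params(n); P=np.array(c['extrinsics'])@np.r_[X,1]
    return P[0]/P[2]*c['fx']+c['cx'],P[1]/P[2]*c['fy']+c['cy']
E
python3 - <<'E'
from h import *
snap('scene','s0');snap('top','t0')
print(monitor.get_obs())
for n in('scene','top'):print(eyes.camera_params(n))
E
```

```text
{'time': 0.1, 'q': array([6.39419702e+01, 5.00665950e+00, 1.00387787e+01, 9.51017083e+01,
       9.59898847e-04, 9.00016298e+01]), 'qd': array([ 0.02641699, -0.17570496,  0.10136238,  0.00408381, -0.0110194 ,
       -0.0472789 ]), 'joint_efforts': array([-3.65636345e-05, -5.21560407e+01,  4.65651512e+01,  1.59352727e-02,
       -5.64846943e-06,  7.93457353e-07]), 'ee_pos': array([0.24151373, 0.49391632, 0.25266441]), 'tcp_rot': array([-1.79930411e+02, -9.57918678e-04,  1.53940339e+02]), 'wrist_force': array([-0.30758966, -0.23300983, -0.7566974 ]), 'torque': array([-0.01828145,  0.01817549,  0.00351088]), 'opening': 0.08583508906892175}
{'fx': 385.8512424383674, 'fy': 385.8512424383674, 'cx': 318.91419897656266, 'cy': 196.33885126332277, 'extrinsics': array([[-3.21941109e-01,  9.46759626e-01,  3.63957069e-04,
         1.83116659e-01],
       [ 7.21166273e-01,  2.45478196e-01, -6.47811440e-01,
        -3.33419975e-01],
       [-6.13411060e-01, -2.08294660e-01, -7.61800634e-01,
         1.29516693e+00],
       [ 0.00000000e+00,  0.00000000e+00,  0.00000000e+00,
         1.00000000e+00]])}
{'fx': 505.34067037681814, 'fy': 505.34067037681814, 'cx': 315.8622777717466, 'cy': 193.53065624415817, 'extrinsics': array([[ 0.0239283 , -0.99970876, -0.00313687,  0.01077907],
       [-0.98936553, -0.02323019, -0.14358347,  0.54415111],
       [ 0.14346878,  0.00653922, -0.98963324,  1.56594359],
       [ 0.        ,  0.        ,  0.        ,  1.        ]])}
```

View pics/s0.png

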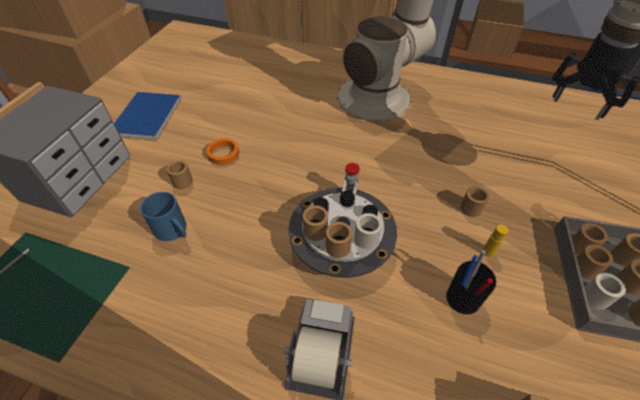

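View pics/t0.png

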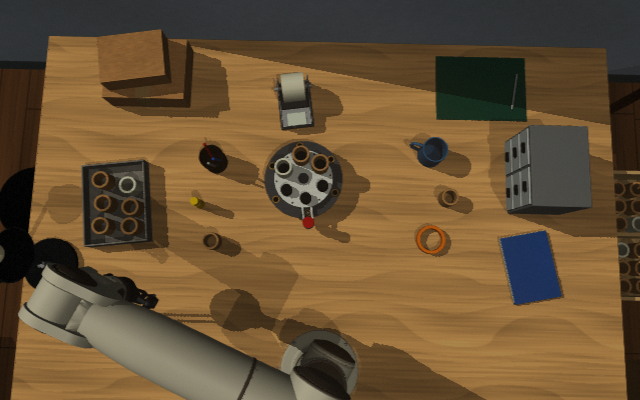

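Run:
```python
from h import *
from scipy.optimize import least_squares
for n,f in(('scene','s0'),('top','t0')):
    z=np.load(f'pics/{f}.npz');p=z['p'].astype(int);d=z['d']
    m=(p[:,:,0]>110)&(p[:,:,1]<60)&(p[:,:,2]<60)
    x,y=(352,169) if n=='scene' else (308,222)
    k=np.zeros_like(m);k[y-14:y+15,x-14:x+15]=1;m&=k
    v,u=np.nonzero(m);W=np.array([world(n,a,b,d[b,a]) for a,b in zip(u,v)])
    print(n,len(u),u.mean(),v.mean(),np.median(W,0),W.min(0),W.max(0))
    t=W[W[:,2]>np.percentile(W[:,2],50)]; print(t.mean(0),np.ptp(t,axis=0))
    # platen ring points: all points with z in .05..0.06 near (plate)
    vv,uu=np.mgrid[0:400,0:640]
    c=eyes.camera_params(n);E=np.linalg.inv(c['extrinsics'])
    P=np.stack([(uu-c['cx'])/c['fx']*d,(vv-c['cy'])/c['fy']*d,d,np.ones_like(d)],-1)@E.T
    np.save(f'pics/{f}_w.npy',P[...,:3])
    r=np.hypot(P[...,0]-t[:,0].mean()-.14,P[...,1]-t[:,1].mean())
    for lo,hi in((.05,.062),(.066,.078),(.12,.14)):
        s=(P[...,2]>lo)&(P[...,2]<hi)&(r<.15)&(d>0)
        q=P[s][:,:3]
        print(lo,len(q),np.median(q[:,2]))
        uv=np.argwhere(s)
        (cx,cy),rad=cv2.minEnclosingCircle(q[:,:2].astype(np.float32)); print('circ',cx,cy,rad)
    I=cv2.resize(z['p'][:,:,::-1][130:300,240:440] if n=='scene' else z['p'][:,:,::-1][130:240,240:370],None,fx=4 if n=='scene' else 5,fy=4 if n=='scene' else 5,interpolation=cv2.INTER_CUBIC)
    cv2.imwrite(f'pics/{f}c.png',I[:600,:800])
```

```text
scene 111 352.2972972972973 168.0990990990991 [0.45081215 0.04471802 0.10819042] [0.43309945 0.02828915 0.10022019] [0.46603768 0.05908987 0.11130303]
[0.45068264 0.04306979 0.10913099] [0.03293823 0.0307703  0.00308535]
0.05 3240 0.055275709380819715
circ 0.5862721800804138 0.06142055615782738 0.1275455206632614
0.066 1691 0.07126213880331844
circ 0.5628583431243896 0.06283490359783173 0.1191655695438385
0.12 884 0.12820366773334418
circ 0.6213606595993042 0.06668618321418762 0.0826345682144165
top 96 307.6875 221.90625 [0.44687923 0.0451831  0.10820686] [0.43083029 0.02978304 0.10103966] [0.46243325 0.06022568 0.1190594 ]
[0.44577769 0.04657706 0.11110027] [0.03075875 0.03009849 0.01063425]
0.05 1721 0.05539646274410259
circ 0.5879417657852173 0.06605062633752823 0.12406016886234283
0.066 1472 0.0715758680532681
circ 0.5579365491867065 0.05811122804880142 0.1201467290520668
0.12 369 0.12866790003595074
circ 0.6175763607025146 0.06997077912092209 0.08277063071727753
```

View pics/s0c.png

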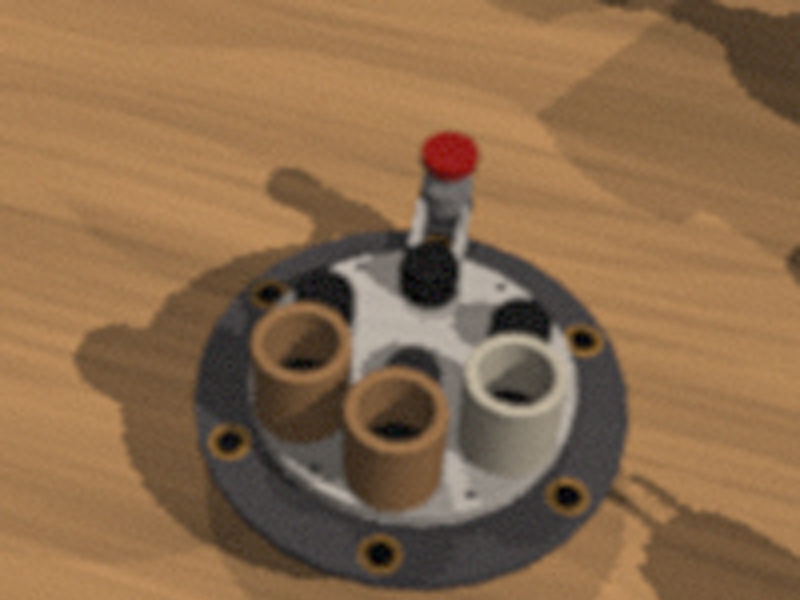

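View pics/t0c.png

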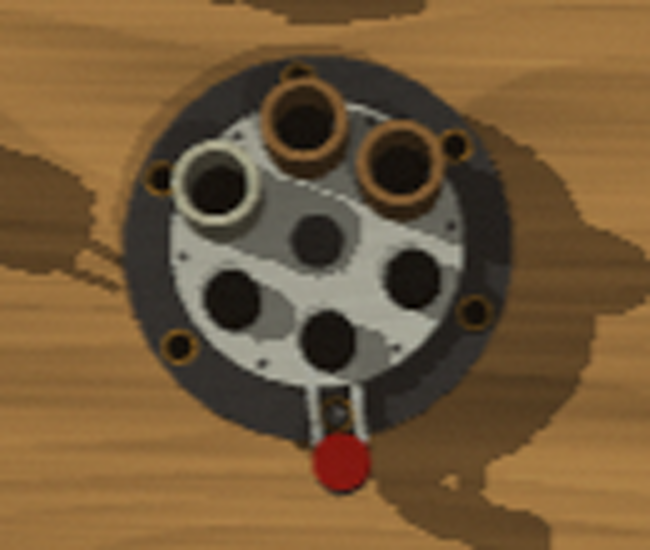

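Run:
```python
from h import *
# circle fits: plate outer edge with known R
from scipy.optimize import least_squares
for n,f in(('scene','s0'),('top','t0')):
    P=np.load(f'pics/{f}_w.npy')
    s=(P[...,2]>.05)&(P[...,2]<.062)&(np.hypot(P[...,0]-.587,P[...,1]-.063)<.135)
    s=s.astype(np.uint8); s=cv2.morphologyEx(s,cv2.MORPH_OPEN,np.ones((2,2)))
    c=max(cv2.findContours(s,0,cv2.CHAIN_APPROX_NONE)[0],key=len)[:,0]
    q=np.array([P[b,a,:2] for a,b in c]); 
    g=least_squares(lambda t:np.hypot(q[:,0]-t[0],q[:,1]-t[1])-t[2],[.587,.063,.124],loss='soft_l1',f_scale=.002)
    print(n,'plate',g.x,len(q))
# tubes tops: centres by ring
    for nm,(x,y) in dict(st=(.651,.07),L=(.61,.125),R=(.63,.01)).items():
        t=(P[...,2]>.124)&(P[...,2]<.134)&(np.hypot(P[...,0]-x,P[...,1]-y)<.035)
        q=P[t][:,:2]; (a,b),r=cv2.minEnclosingCircle(q.astype(np.float32)); print(nm,len(q),a,b,r,q.mean(0))
```

```text
scene plate [0.57931587 0.06125461 0.10863241] 494
st 251 0.6549676060676575 0.07035534083843231 0.027346255257725716 [0.65580066 0.07022689]
L 239 0.6138302087783813 0.12222912162542343 0.02731957845389843 [0.61554452 0.12287238]
R 233 0.6290615797042847 0.0120138730853796 0.027807582169771194 [0.63073556 0.01120044]
top plate [0.58551563 0.06453906 0.1137213 ] 254
st 95 0.6498870253562927 0.06801287829875946 0.03253144770860672 [0.65194111 0.07208649]
L 101 0.6113346815109253 0.12582692503929138 0.026984024792909622 [0.61238696 0.12634838]
R 98 0.6271967887878418 0.014465750195086002 0.026929190382361412 [0.62643659 0.01418461]
```

Run:
```python
from h import *
from scipy.optimize import least_squares
H=dict(top=([(297,74),(160,178),(179,346),(474,312),(455,145)],5),scene=([(229,441),(380,554),(567,495),(583,340),(268,292)],4))
B=dict(top=(307.69,221.9),scene=(352.1,168.1))
def fit(ns):
    def res(t,full=False):
        o=[]
        for n in ns:
            pts,s=H[n]
            pr=np.array([proj(n,[t[0]+.108*np.cos(t[2]+k*np.pi/3),t[1]+.108*np.sin(t[2]+k*np.pi/3),.056]) for k in range(6)])
            for p in pts:
                q=np.array([(p[0]+.5)/s-.5+240,(p[1]+.5)/s-.5+130]); e=pr-q
                o+=list(e[np.argmin((e**2).sum(1))])
        return np.array(o)
    g=least_squares(res,[.586,.063,.1]);return g.x,np.abs(g.fun).max()
for ns in(['top'],['scene'],['top','scene']):print(ns,fit(ns))
t=fit(['top','scene'])[0]
print('pred button',t[:2]-.142*np.array([np.cos(t[2]),np.sin(t[2])]))
# button triangulation
def rb(X):return np.r_[np.array(proj('top',X))-B['top'],np.array(proj('scene',X))-B['scene']]
g=least_squares(rb,[.45,.045,.105]);print(g.x,g.fun)
```

```text
['top'] (array([0.5887193 , 0.06542575, 0.13911659]), np.float64(0.8084571826808826))
['scene'] (array([0.58780397, 0.06246025, 0.13983895]), np.float64(0.30545238375464123))
['top', 'scene'] (array([0.58822218, 0.06347041, 0.13950613]), np.float64(0.9759772168522716))
pred button [0.44760174 0.04372473]
[0.44736695 0.04432014 0.10521222] [ 0.50640077 -0.09250072  0.40849747  0.03755342]
```

Call:
drive_tool(
  plan=[
    [0,[0.0205,-0.045,0],0],
    [0,[0.0205,-0.045,0],0],
    [0,[0.0205,-0.045,0],0],
    [0,[0.0205,-0.045,0],0],
    [0,[0.0205,-0.045,0],0],
    [0,[0.0205,-0.045,0],0],
    [0,[0.0205,-0.045,0],0],
    [0,[0.0205,-0.045,0],0],
    [0,[0.0205,-0.045,0],0],
    [0,[0.0205,-0.045,0],0],
  ],
  grip_force=40,
)

```text
time: 1.35
ee_pos: [0.4469, 0.0425, 0.2531]
tcp_rot: [180.0, -0.0, 153.9]
wrist_force: [-0.1, 0.8, -0.2]
opening: -0.0005
```

Call:
drive_tool(
  plan=[
    [0,[0,0,-0.03],0],
    [0,[0,0,-0.03],0],
    [0,[0,0,-0.03],0],
    [0,[0,0,-0.015],0],
    [0,[0,0,0],0],
  ],
)

```text
time: 1.98
ee_pos: [0.4461, 0.0441, 0.1477]
tcp_rot: [-180.0, -0.1, 153.9]
wrist_force: [0.0, -0.1, 0.4]
opening: -0.0001
```

Run:
```python
from h import *
p,d=snap('scene','s1');q,e=snap('top','t1')
print(monitor.get_obs()['ee_pos'],monitor.get_obs()['wrist_force'])
a=cv2.resize(p[120:220,290:420,::-1],None,fx=4,fy=4,interpolation=3)
cv2.imwrite('pics/c1.png',a)
```

```text
[0.44697352 0.04420473 0.14932227] [ 0.8675551  -0.51675166  0.56683583]
```

View pics/c1.png

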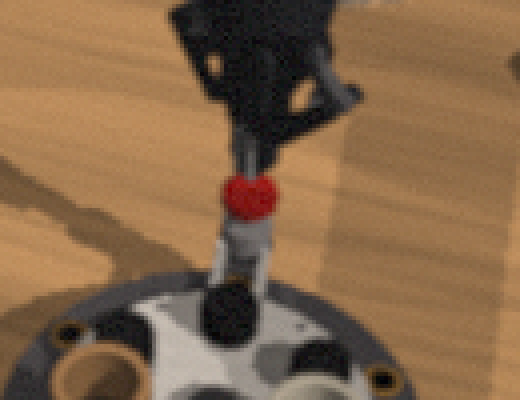

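Call:
drive_tool(
  plan=[
    [0,[0,0,-0.01],0],
    [0,[0,0,-0.008],0],
    [0,[0,0,-0.005],0],
    [0,[0,0,0],0],
    [0,[0,0,0],0],
  ],
)

```text
time: 2.7
ee_pos: [0.4468, 0.0441, 0.1258]
tcp_rot: [180.0, 0.0, 153.9]
wrist_force: [-0.5, 0.3, 4.5]
opening: 0.0003
```

Call:
drive_tool(
  plan=[
    [0,[0,0,-0.004],0],
    [0,[0,0,0],0],
    [0,[0,0,0],0],
  ],
)

```text
time: 3.08
ee_pos: [0.4468, 0.0441, 0.122]
tcp_rot: [180.0, 0.0, 153.9]
wrist_force: [-2.0, -0.9, 6.7]
opening: -0.0001
```

Call:
drive_tool(
  plan=[
    [0,[0,0,-0.003],0],
    [0,[0,0,-0.002],0],
    [0,[0,0,0],0],
    [0,[0,0,0],0],
  ],
)

```text
time: 3.58
ee_pos: [0.4468, 0.0441, 0.1171]
tcp_rot: [180.0, 0.0, 153.9]
wrist_force: [-1.2, 1.0, 8.2]
opening: -0.0001
```

Run:
```python
from h import *
o=monitor.get_obs();print(o['ee_pos'],o['wrist_force'],o['time'])
c=np.array([.5882,.0635])
p0=c+.142*np.array([np.cos(np.radians(188)),np.sin(np.radians(188))])
pr=p0
for k in range(1,25):
    a=np.radians(188-2.5*k);q=c+.142*np.array([np.cos(a),np.sin(a)]);print(k,np.round((q-pr)*1000,1));pr=q
```

```text
[0.44677779 0.04413674 0.11713116] [-1.17220245  1.03802089  8.16428858] 3.575
1 [-0.7  6.2]
2 [-0.5  6.2]
3 [-0.2  6.2]
4 [0.1 6.2]
5 [0.4 6.2]
6 [0.6 6.2]
7 [0.9 6.1]
8 [1.2 6.1]
9 [1.4 6. ]
10 [1.7 6. ]
11 [1.9 5.9]
12 [2.2 5.8]
13 [2.4 5.7]
14 [2.7 5.6]
15 [2.9 5.5]
16 [3.2 5.3]
17 [3.4 5.2]
18 [3.6 5. ]
19 [3.8 4.9]
20 [4.  4.7]
21 [4.2 4.5]
22 [4.4 4.3]
23 [4.6 4.1]
24 [4.8 3.9]
```

Call:
drive_tool(
  plan=[
    [0,[-0.0007,0.0062,0],-2.5],
    [0,[-0.0005,0.0062,0],-2.5],
    [0,[-0.0002,0.0062,0],-2.5],
    [0,[0.0001,0.0062,0],-2.5],
  ],
)

```text
time: 4.08
ee_pos: [0.4455, 0.0691, 0.1172]
tcp_rot: [180.0, 0.1, 143.9]
wrist_force: [-0.6, -1.5, 7.4]
opening: -0.0001
```

Run:
```python
from h import *
p,d=snap('scene','s2')
a=cv2.resize(p[120:280,260:440,::-1],None,fx=3.5,fy=3.5,interpolation=3)
cv2.imwrite('pics/c2.png',a)
o=monitor.get_obs();print(o['ee_pos'],o['wrist_force'],o['time'])
```

```text
[0.44557443 0.06962256 0.11720342] [-0.59382161  0.70197026  7.13413134] 4.125
```

View pics/c2.png

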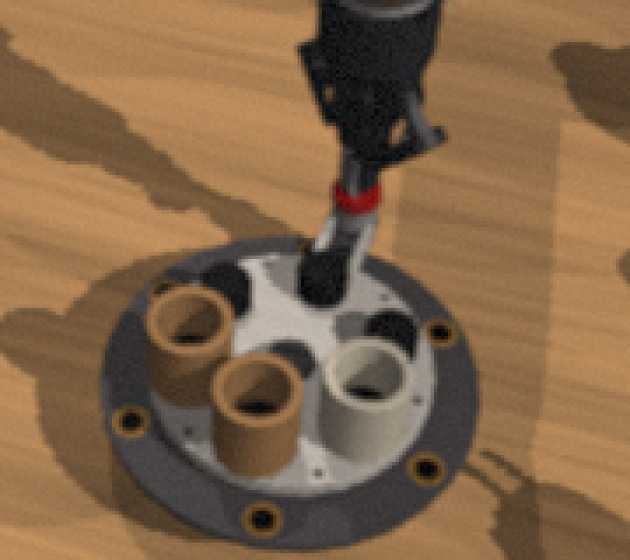

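The table is turning with the fingertips: the white tube has moved to crop (365,385), and the button at (357,195) is still under the tips.

Call:
drive_tool(
  plan=[
    [0,[0.0004,0.0062,0],-2.5],
    [0,[0.0006,0.0062,0],-2.5],
    [0,[0.0009,0.0061,0],-2.5],
    [0,[0.0012,0.0061,0],-2.5],
    [0,[0.0014,0.006,0],-2.5],
    [0,[0.0017,0.006,0],-2.5],
    [0,[0.0019,0.0059,0],-2.5],
    [0,[0.0022,0.0058,0],-2.5],
    [0,[0.0024,0.0057,0],-2.5],
    [0,[0.0027,0.0056,0],-2.5],
  ],
)

```text
time: 5.38
ee_pos: [0.4611, 0.1287, 0.1173]
tcp_rot: [179.9, 0.0, 118.9]
wrist_force: [-0.5, -0.8, 6.9]
opening: 0.0001
```

Call:
drive_tool(
  plan=[
    [0,[0.0029,0.0055,0],-2.5],
    [0,[0.0032,0.0053,0],-2.5],
    [0,[0.0034,0.0052,0],-2.5],
    [0,[0.0036,0.005,0],-2.5],
    [0,[0.0038,0.0049,0],-2.5],
    [0,[0.004,0.0047,0],-2.5],
    [0,[0.0042,0.0045,0],-2.5],
  ],
)

```text
time: 6.25
ee_pos: [0.4864, 0.1638, 0.1173]
tcp_rot: [179.9, 0.0, 101.4]
wrist_force: [0.4, -1.3, 6.8]
opening: 0.0
```

Run:
```python
from h import *
p,d=snap('scene','s3');q,e=snap('top','t3')
a=cv2.resize(p[120:280,260:440,::-1],None,fx=3.5,fy=3.5,interpolation=3)
cv2.imwrite('pics/c3.png',a)
cv2.imwrite('pics/c3t.png',cv2.resize(q[130:240,240:370,::-1],None,fx=5,fy=5,interpolation=3))
o=monitor.get_obs();print(o['ee_pos'],o['wrist_force'],o['time'])
```

```text
[0.48668971 0.16401054 0.11729532] [ 0.08601319 -0.26136067  7.57301002] 6.35
```

View pics/c3.png

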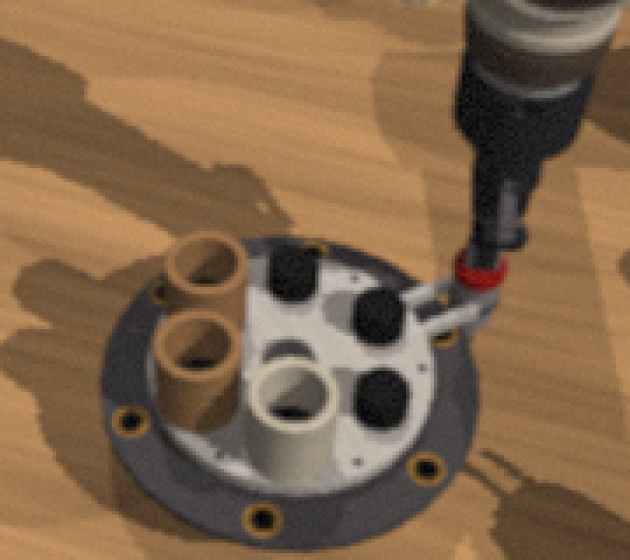

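View pics/c3t.png

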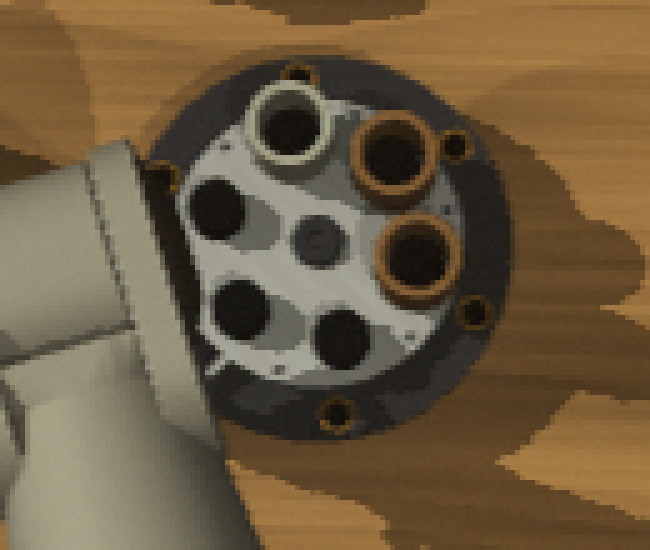

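```bash
cat >> h.py <<'E'
from scipy.optimize import least_squares
def ang(pts,n,s,z,g0,ox=240,oy=130):
    def f(t):
        o=[]
        for p,k in pts:
            a=t[0]+np.radians(60*k); q=proj(n,[t[1]+.065*np.cos(a),t[2]+.065*np.sin(a),z])
            o+=[q[0]-((p[0]+.5)/s-.5+ox),q[1]-((p[1]+.5)/s-.5+oy)]
        return o
    g=least_squares(f,[np.radians(g0),.588,.0635]);return np.degrees(g.x[0]),g.x[1:],np.abs(g.fun).max()
E
python3 - <<'E'
from h import *
print(ang([((232,300),0),((328,340),1),((411,278),2)],'top',5,.096,128))
print(ang([((217,209),0),((239,308),1),((342,338),2)],'top',5,.096,76))
print(ang([((215,184),0),((304,122),-1),((402,166),-2)],'top',5,.130,68))
print(ang([((288,124),0),((394,154),-1),((418,256),-2)],'top',5,.130,16))
E
```

```text
(np.float64(128.46242094538047), array([0.58603815, 0.06519681]), np.float64(0.31409784263928486))
(np.float64(74.99004577304594), array([0.58610249, 0.06403402]), np.float64(0.27934750693339083))
(np.float64(66.88427980623604), array([0.58569507, 0.06516694]), np.float64(0.1705481485273026))
(np.float64(15.18674514515753), array([0.58617905, 0.06461946]), np.float64(0.3224717957551775))
```

Call:
drive_tool(
  plan=[
    [0,[0.0044,0.0043,0],-2.5],
    [0,[0.0046,0.0041,0],-2.5],
    [0,[0.0048,0.0039,0],-2.5],
    [0,[0,0,0],0],
    [0,[0,0,0],0],
  ],
)

```text
time: 6.98
ee_pos: [0.5003, 0.1761, 0.1174]
tcp_rot: [179.9, -0.0, 93.9]
wrist_force: [1.2, -0.2, 8.0]
opening: -0.0001
```

Run:
```python
from h import *
p,d=snap('scene','s4');q,e=snap('top','t4')
cv2.imwrite('pics/c4t.png',cv2.resize(q[130:240,240:370,::-1],None,fx=5,fy=5,interpolation=3))
o=monitor.get_obs();print(o['ee_pos'],o['wrist_force'],o['time'])
```

```text
[0.50025949 0.1760586  0.11742361] [ 0.38607893 -0.30310982  7.56449288] 7.075
```

View pics/c4t.png

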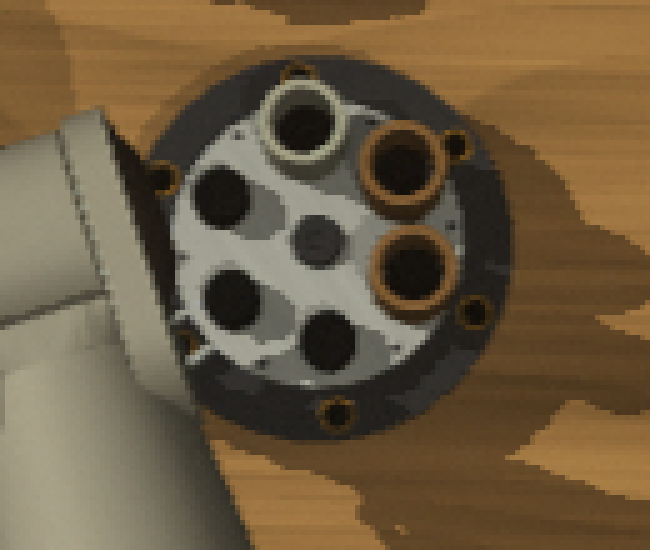

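White tube at crop (303,124) now matches the station tube's initial (304,122), and the spigots match their initial places. Releasing slowly.

Call:
drive_tool(
  plan=[
    [0,[0,0,0.003],0],
    [0,[0,0,0.003],0],
    [0,[0,0,0.003],0],
    [0,[0,0,0],0],
    [0,[0,0,0],0],
  ],
)

```text
time: 7.7
ee_pos: [0.5, 0.1759, 0.1259]
tcp_rot: [179.9, 0.0, 93.9]
wrist_force: [1.7, -1.1, 4.2]
opening: -0.0001
```

Force 4.2 N at ~5 mm pressed: the button is following up into the hole. Lifting clear.

Call:
drive_tool(
  plan=[
    [0,[0,0,0.003],0],
    [0,[0,0,0.004],0],
    [0,[0,0,0.015],0],
    [0,[0,0,0.03],0],
    [0,[0,0,0.05],0],
    [0,[-0.03,0,0.05],0],
    [0,[-0.06,0,0.02],0],
    [0,[-0.06,0,0],0],
    [0,[0,0,0],0],
    [0,[0,0,0],0],
  ],
)

```text
time: 8.95
ee_pos: [0.3503, 0.176, 0.2976]
tcp_rot: [179.9, -0.0, 94.0]
wrist_force: [0.6, 0.1, -0.6]
opening: 0.0
```

Run:
```python
from h import *
o=monitor.get_obs();print(o['ee_pos'],o['wrist_force'],o['time'])
for n in('scene','top'):
    p,d=snap(n,n+'5'); P=p.astype(int)
    m=(P[:,:,0]>110)&(P[:,:,1]<60)&(P[:,:,2]<60)
    u0,v0=proj(n,[.5006,.1754,.107]);k=np.zeros_like(m);k[int(v0)-14:int(v0)+15,int(u0)-14:int(u0)+15]=1;m&=k
    v,u=np.nonzero(m)
    if len(u):
        W=np.array([world(n,a,b,d[b,a]) for a,b in zip(u,v)]);print(n,len(u),np.median(W,0))
cv2.imwrite('pics/c5.png',cv2.resize(eyes.camera('scene')[0][120:280,260:440,::-1],None,fx=3.5,fy=3.5,interpolation=3))
cv2.imwrite('pics/c5t.png',cv2.resize(p[130:240,240:370,::-1],None,fx=5,fy=5,interpolation=3))
```

```text
[0.35031195 0.17602858 0.29761763] [ 0.64820306  0.11058334 -0.59016434] 8.95
scene 136 [0.50265423 0.17506156 0.10811962]
top 97 [0.50077069 0.17713792 0.10936162]
```

View pics/c5.png

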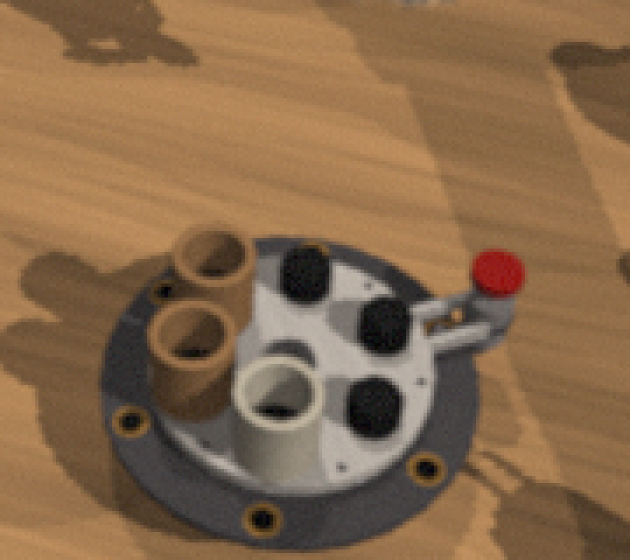

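View pics/c5t.png

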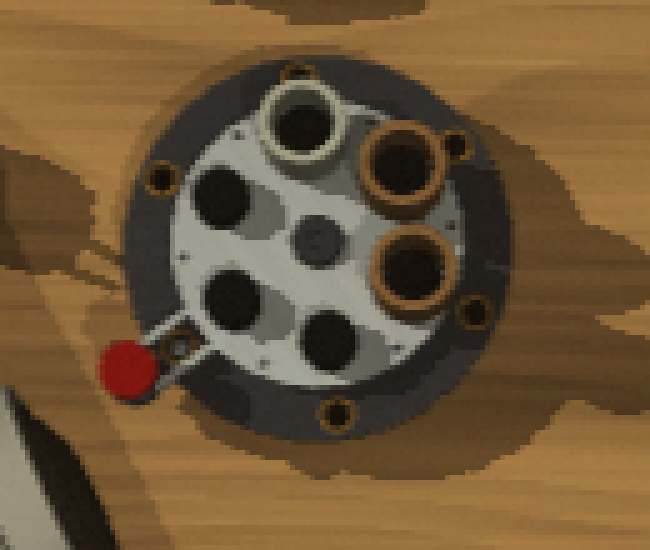

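View pics/scene5.png

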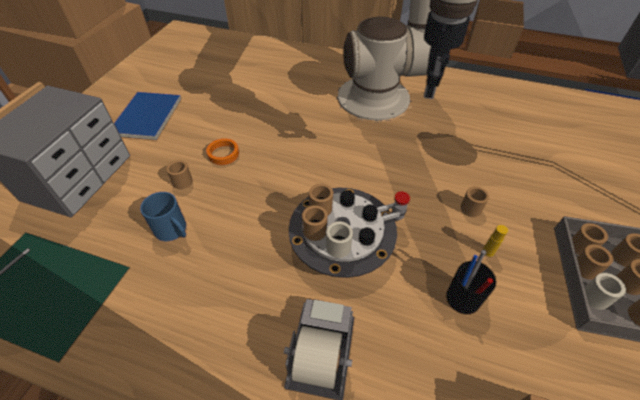

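The button top is back at 108–109 mm and the pin shows in the bushing at crop (179,347). The white tube is at the station at scene (340,237), and everything else on the desk is where it was.

```bash
python3 -c "
from workcell import job;print(job.job_done())"
```

```text
the job is handed in; nothing more can be done
None
```

The rotary table is indexed one hole clockwise, the white tube stands at the label dispenser, and the plunger has sprung fully out into the next hole. I pressed the red button about 14 mm with the shut fingertips at roughly 8 N. I then swung the table 60° by it, released it slowly and moved the arm clear.

- **Lock:** the button top measured 108–109 mm above the desk, against 109 mm when fully out. It sits within about 3 mm of where the next hole should put it, and the pin shows in the bushing.
- **White tube:** in the top view it matches where the labelled tube stood at the start to within a pixel.
- **Surroundings:** the tubes on the table and the things on the desk look undisturbed, and the force reading was about zero with the arm away. The last reading before hand-in was at about 9 s.

The two camera views disagreed by 2–3 mm on the axis and button positions, roughly the calibration error. That was small enough not to affect the locking. I didn't test the lock by pushing on the table.

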